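# Slide a connecting rod into the honing chuck and clamp it

## Robot

A 6-joint arm with a two-finger parallel gripper is mounted at the origin on the work surface. World frame = base frame: x ahead of the robot, y to its left, z up, the work surface at z = 0. Lengths are in m, angles in rad, forces in N, time in s.
With the tool pointing down it reaches from about 0.425 to 1.125 m from the base axis. Payload 14.9 kg.
Tool frame: the origin (TCP) lies at the very end of the fingers, on their centre line; the grasp point (between the pads) lies 19 mm behind it; z points along the fingers, y is the line along which they close (so a half turn about z gives the same grasp; the last joint's range is limited). The gripper opens to 91 mm and grips with 3 to 60 N. Pads are 32 mm wide; open, the fingers measure 118 mm over their backs; the gripper's body (76 mm by 178 mm) begins 60 mm behind the grasp point.
Start: joints at [-1.319, 0.379, 1.734, -0, 1.028, -0.033], TCP at [0.197, -0.672, 0.214] pointing down, gripper open.
Joint ranges: [-2.77, 2.77], [-0.74, 2.19], [0, 2.66], [-1.06, 4.2], [0.31, 2.87], [-3.08, 3.08]. Speed limits (rad/s): [1.89, 1.89, 2.39, 3.14, 3.14, 3.14].

## Interface

Orientations are given as a rotation vector (axis times angle).
In Python, from plant import manip gives the robot as it stands. Calls block until the motion is done:
- manip.reach(position, orientation): joint-space move of the TCP to a pose.
- manip.move_straight(position, ori=None, v=0.15): straight line of the TCP; ori=None keeps the orientation; v is the mean speed in m/s.
- manip.goto_joints(angles): joint-space move.
- manip.open_gripper() and manip.gripper_close(f_grip=None): open the fingers fully, or close them until they stop; f_grip is the grip in N (None keeps the last).
- manip.pause(seconds).
- manip.inverse_kinematics(position, orientation): joint angles nearest the present ones, or None.
- manip.state(): the state.
- manip.get_image(name): name is "scene" or "top" or "wrist"; returns the picture (480x640x3 uint8, blue, green, red); there is no depth.
- manip.camera_info(name): a dict with "camera_matrix" (3x3 intrinsics, pixels), "rvec" (rotation vector, rad) and "tvec" (3), from world to camera coordinates, as OpenCV has them; the wrist camera has in their place "T_tool_cam" (4x4, takes a point from camera to tool coordinates, whose origin is the TCP and whose axes are the flange's). Camera axes: x right, y down, z forward; pixel columns grow to the right and rows downward; lengths in m; the calibration is good to about 2 mm. A picture is of the moment at which its call begins: read the wrist's pose just before it. camera_info takes no time and is no camera call.
A pose or a line that the arm cannot do raises manip.PlanningError and nothing moves.
- manip.finish_job(): hands the job in; it is judged then, once.
The state is a dict: "clock": time; "qpos": joint angles; "qvel": joint speeds; "joint_efforts": joint torques, N m; "eef_pos": TCP position; "tool_rot": TCP orientation; "contact_force": force on the tool from outside, world axes, zero at the start; "torque": the same for the moment, N m; "finger_gap": opening from 0.0 (shut) to 1.0 (fully open); "grip_force": force on a finger pad.
Only numpy, scipy, OpenCV 4.12 (cv2) and the standard library are available. Lean on these libraries where they do the work, as an engineer would, in place of code of your own. Each camera call takes 0.05 s, during which the arm holds its last target. There are 200 camera calls.

## Task

Lift the connecting rod out of its cradle, set it down flat on the bench in front of the chuck, all of it still short of the cross guard, and let go of it. Then push it along the bench, keeping it down, straight in under the guard until its small end is fully home against the end stop between the open jaws. Finally turn the knurled sleeve clockwise until both jaws grip the small end firmly, let go, and leave the oil bottle, the bush and the hammer where they are.

Things in the scene. Friction and masses are not known exactly. Their poses are not given: they have to be found in the camera images.
- rod: Loose plain steel connecting rod, about 0.55 kg, 185 mm long, flat in the cradle at the start. Origin: on its underside below the big-end centre; +x along the rod to the small end, z up. Big end: ring 62 mm across, 44 mm bore, 26 mm high, with flat parallel sides 68 mm apart (40 mm long). Small end: ring 40 mm across, 26 mm high, centred at x = 130 mm. It balances near x = 45 mm.
- rod_beam (a point): Gripping point in the rod's beam, 52 mm from the big-end centre, 13 mm above the underside; axes as the rod. The beam is 18 mm wide (along y), runs from x = 31 to 113 mm of the rod and lies between 4 and 22 mm above the underside.
- rod_small (a point): Point on the underside of the rod, below the small-end centre; axes as the rod.
- rod_cap (a point): Place to push: middle of the flat rear face of the big end, 35 mm behind its centre and 13 mm above the underside; axes as the rod. The face is 44 mm wide and reaches from 2 to 24 mm above the underside.
- cradle: Fixed light wooden cradle, 215 x 100 mm. Origin on the bench below the resting big end's centre, +x along the resting rod. Two pads hold the rod 20 mm above the bench; the base between them is 8 mm thick. Walls, top 54 mm above the bench, stand 5 to 8 mm from the big end behind and on both sides (x -50 to 22 mm); beam and small end are free at the sides.
- nest (a point): Spot on the bench, middle of the lane between the jaws, where the underside point of the small end (rod_small) must come. Fixed chuck's axes: +x is the pushing direction (the rod's +x must point the same way), z up. The end stop's face is at x = 20.5 mm, so the nose touches with the small end 0.5 mm past this spot. Grey arms 36 mm high flank the lane (y 50 to 80 mm, x -90 to 45 mm).
- jaw_left: Dark steel sliding jaw on the +y side of the lane, 30 mm long, top 27 mm above the bench; its flat face is 32 mm from the lane's middle when the sleeve reads 0 and comes in 10 mm per rad of sleeve. Origin moves with it (at the nest point when the sleeve reads 0).
- jaw_right: The same jaw on the -y side; both jaws move together.
- sleeve (a joint): Angle of the knurled chuck sleeve, rad, growing clockwise seen from above. Starts at 0 to 0.4 (jaws open). Both jaws reach the small end at about 1.15 to 1.2; hard end at 1.35. It turns with about 0.15 N m, more once the jaws bite (up to about 1 N m). Turn on to about 1.3 to clamp: let go, it springs back to about 1.18 and stays, jaws tight. Otherwise it stays where it is left.
- sleeve_grip (a point): On the sleeve's vertical axis at half its height, 59 mm above the bench, 78 mm beyond the nest along its +x. The round steel sleeve is 50 mm in diameter, from 42 to 76 mm above the bench, on a 64 mm flange and a gear housing 36 mm high, 80 x 160 mm. Fixed with the chuck but turning with the sleeve.
- oil: White oil bottle, 56 mm across, 130 mm tall, loose; leave alone. Origin under its centre.
- bush: Short steel bush (ring), 64 mm across, 40 mm high, loose; leave alone. Origin under its centre.
- mallet: Hammer lying on the bench, loose; leave alone. Origin on its underside below the middle.
- guard (a point): Middle of the underside of the chuck's fixed cross guard, 80 mm above the bench, 55 mm before the nest; axes as the nest. The guard is a bar across the lane, 40 mm wide along x, 146 mm long, top 106 mm above the bench, on two posts 130 mm apart.
Things that resemble listed ones, but are neither listed nor needed, are in the scene too. Leave any blue look-alike of the rod alone.

How it is judged:
On the way, in this order (a step that is already met when the one before it is completed fails the run):
1. the rod lies flat on the bench, released, wholly short of the cross guard (height (world z) of each of rod, rod_small below 0.004 m and horizontal distance between rod_small and nest above 0.085 m and contact force between the fingers and rod below 0.1 N and linear speed of rod below 0.01 m/s), for 0.2 s.
2. the rod is pushed home: small end within 5 mm of the nest along the lane, jaws still open (x of rod_small in the frame of nest above -0.005 m and horizontal distance between rod_small and nest below 0.013 m and height (world z) of rod below 0.004 m and value of joint sleeve below 0.9 rad), for 0.2 s.
3. the sleeve is turned until both jaws grip the small end (value of joint sleeve above 1.1 rad and contact force between each of jaw_left, jaw_right and rod above 1 N), for 0.2 s.
At the end, for the whole second after the job is handed in: The rod lies flat on the bench, at rest and released, its small end within 6 mm of the nest, its length within 0.14 rad (8 degrees) of the lane, the sleeve past 1.1 rad and both jaws pressing on the small end with more than 1 N each (all of step 3 and horizontal distance between rod_small and nest below 0.006 m and height (world z) of each of rod, rod_small below 0.004 m and angle between the x axis of rod and the x axis of nest, either way round below 0.14 rad and linear speed of rod below 0.01 m/s and contact force between the fingers and rod below 0.1 N); the robot touches nothing.
It fails at once if the rod is lifted (over 12 mm) when its small end is within 70 mm of the nest (horizontal distance between rod_small and nest below 0.07 m and height (world z) of rod_small above 0.012 m).
It fails at once if the oil bottle, the bush or the hammer is moved more than 30 mm (distance of any of oil, bush, mallet from where it was at the start of the episode above 0.03 m).
It also fails if it takes over 58 s, if anything falls off the work surface, if the arm or the gripper's body presses on something with over 40 N, if the wrist force passes 120 N, or if a joint passes its speed limit or range.

## Working session

There is one attempt and no reset: what is moved stays moved. The work goes in short steps, each a Python script; the robot and the scene stay as the last script left them, time stands still between calls to the robot, and variables do not carry over. Pictures are saved under pics/ and viewed, at most 10 in all, crops included, and the job is handed in when it is done.

```bash
mkdir -p pics; ls; python3 - <<'E'
from plant import manip
import cv2,numpy as np
for n in("scene","top"):
    cv2.imwrite(f"pics/{n}0.png",manip.get_image(n)); c=manip.camera_info(n); R=cv2.Rodrigues(np.array(c["rvec"]))[0]
    print(n,np.round(c["camera_matrix"],1).tolist(),(-R.T@np.array(c["tvec"]).ravel()).round(3),R.round(3).tolist())
print(manip.camera_info("wrist"))
s=manip.state();print(s)
E
```

```text
pics
scene [[449.0, 0.0, 313.1], [0.0, 449.0, 240.0], [0.0, 0.0, 1.0]] [0.99  0.844 1.031] [[-0.853, 0.521, -0.007], [0.383, 0.618, -0.687], [-0.353, -0.589, -0.727]]
top [[580.7, 0.0, 321.1], [0.0, 580.7, 230.1], [0.0, 0.0, 1.0]] [0.344 0.051 1.806] [[0.011, -1.0, 0.002], [-0.994, -0.011, -0.11], [0.11, -0.001, -0.994]]
{'camera_matrix': array([[366.3511584 ,   0.        , 318.92951597],
       [  0.        , 366.3511584 , 238.90194323],
       [  0.        ,   0.        ,   1.        ]]), 'T_tool_cam': array([[-7.91634006e-04, -9.55421332e-01, -2.95244731e-01,
         8.49296073e-02],
       [ 9.99999654e-01, -6.80957194e-04, -4.77680677e-04,
         1.08240414e-03],
       [ 2.55337286e-04, -2.95245007e-01,  9.55421541e-01,
        -1.70510472e-01],
       [ 0.00000000e+00,  0.00000000e+00,  0.00000000e+00,
         1.00000000e+00]])}
{'clock': 0.1, 'qpos': array([-1.31929968e+00,  3.79332588e-01,  1.73471437e+00,  2.09266363e-05,
        1.02851675e+00, -3.33131996e-02]), 'qvel': array([-9.13061704e-04, -2.34938487e-03, -4.79060050e-05,  3.48121222e-04,
        1.14800080e-03, -5.10062857e-04]), 'joint_efforts': array([ 1.37308657e-04, -7.65036249e+01, -4.35293663e+01,  6.51704008e-02,
        3.98446515e-02, -2.06197052e-05]), 'eef_pos': array([ 0.19658476, -0.67146088,  0.21337427]), 'tool_rot': array([-3.10883698e+00, -4.45713645e-01,  1.38048320e-04]), 'contact_force': array([ 0.8169328 , -0.24547807,  0.19346194]), 'torque': array([ 0.03415911, -0.00492218,  0.05588027]), 'grip_force': 0.0, 'finger_gap': 0.9973170010337951}
```

View pics/top0.png

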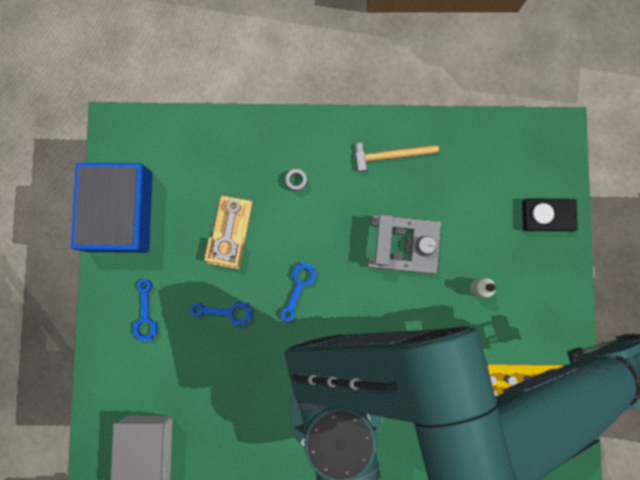

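View pics/scene0.png

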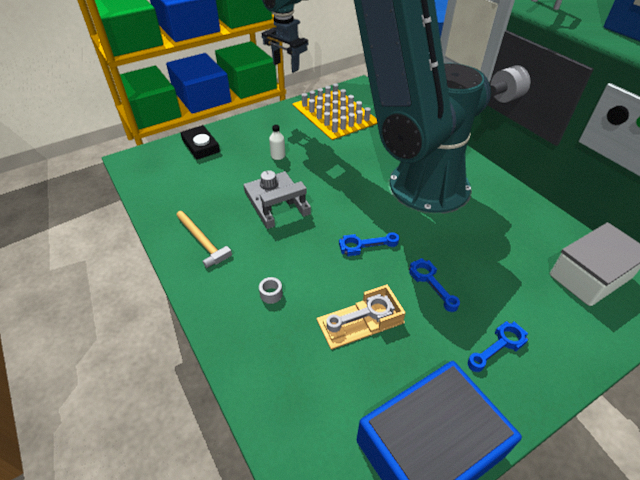

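The top view shows the grey rod in its wooden cradle, with the big end at (225,246) and the small end at (234,206). The blue rods at (144,310), (222,312) and (298,292) are look-alikes; only the grey one lying in wood fits. The chuck has its guard near (383,243) and its sleeve near (427,244), so the lane runs in image +u. The bush is at (296,180), the hammer at (400,153) and the oil bottle at (484,288). Next I'll take a closer wrist view of the rod and the chuck.

```bash
cat > h.py <<'E'
from plant import manip
import cv2,numpy as np
from scipy.spatial.transform import Rotation as Ro
def ray(name,uv,z,T=None):
    "pixel(s) -> world points on plane z; T = world<-tool (wrist only)"
    c=manip.camera_info(name); K=np.array(c["camera_matrix"])
    d=np.c_[np.atleast_2d(uv),np.ones(len(np.atleast_2d(uv)))]@np.linalg.inv(K).T
    if name=="wrist":
        M=T@c["T_tool_cam"]; R=M[:3,:3]; o=M[:3,3]
    else:
        R=cv2.Rodrigues(np.array(c["rvec"]))[0].T; o=-R@np.array(c["tvec"]).ravel()
    d=d@R.T
    return o+d*((z-o[2])/d[:,2])[:,None]
def tool():
    s=manip.state(); T=np.eye(4); T[:3,:3]=Ro.from_rotvec(s["tool_rot"]).as_matrix(); T[:3,3]=s["eef_pos"]; return T
def down(yaw):
    "tool z down, tool x pointing at world yaw"
    c,s=np.cos(yaw),np.sin(yaw)
    return Ro.from_matrix(np.array([[c,s,0],[s,-c,0],[0,0,-1]])).as_rotvec()
def snap(tag):
    T=tool(); im=manip.get_image("wrist"); cv2.imwrite(f"pics/{tag}.png",im); np.save(f"pics/{tag}.npy",T); return im,T
E
python3 - <<'E'
from h import *
for n,uv,z in(("big",(225,246),.046),("small",(234,206),.046),("sleeve",(427,244),.076),("guard",(383,243),.106),("bush",(296,180),.04),("oil",(484,288),.0),("mallet",(361,157),.02)):
    print(n,ray("top",uv,z).round(3))
T=tool();print(T.round(3))
big=ray("top",(225,246),.046)[0];sm=ray("top",(234,206),.046)[0]
sl=ray("top",(427,244),.076)[0]; gd=ray("top",(383,243),.106)[0]
L=sl-gd; lane=np.arctan2(L[1],L[0]); ry=np.arctan2(*(sm-big)[1::-1]); print("lane",lane,"rod",ry)
for yaw in (lane,lane+np.pi,ry,ry+np.pi):
  for p in (gd,big): 
    q=manip.inverse_kinematics([p[0],p[1],.25],down(yaw)); print(yaw,None if q is None else np.round(q,2))
# view chuck: camera x axis = tool x, yaw with camera 85mm along tool x, looking back
yaw=ry
for tag,m,yaw in(("chuck",(sl+gd)/2,lane),("rod",(big+sm)/2,ry)):
    ax=np.array([np.cos(yaw),np.sin(yaw)])
    xy=m[:2]+ax*0.03
    for y in (yaw,yaw+np.pi):
        ax=np.array([np.cos(y),np.sin(y)]); xy=m[:2]+ax*.02
        try: manip.reach([*xy,.27],down(y)); break
        except manip.PlanningError as e: print(tag,y,e)
    snap(tag); print(manip.state()["clock"],manip.state()["qpos"].round(2))
a=cv2.imread("pics/chuck.png");b=cv2.imread("pics/rod.png")
cv2.imwrite("pics/both.png",cv2.resize(np.vstack([a,b]),(450,600)) if 0 else np.hstack([cv2.resize(a,(400,300)),cv2.resize(b,(400,300))]))
E
```

```text
big [[0.487 0.341 0.046]]
small [[0.61  0.317 0.046]]
sleeve [[ 0.497 -0.268  0.076]]
guard [[ 0.496 -0.133  0.106]]
bush [[0.694 0.128 0.04 ]]
oil [[ 0.369 -0.457  0.   ]]
mallet [[ 0.774 -0.074  0.02 ]]
[[ 0.96   0.281 -0.     0.197]
 [ 0.281 -0.96   0.001 -0.671]
 [ 0.    -0.001 -1.     0.213]
 [ 0.     0.     0.     1.   ]]
lane -1.5623572201132188 rod -0.19232154973132587
-1.5623572201132188 [-0.31  0.03  2.08 -0.    1.02  2.83]
-1.5623572201132188 [ 0.57  0.17  1.93 -0.    1.04 -2.58]
1.5792354334765744 [-0.31  0.03  2.08 -0.    1.02 -0.32]
1.5792354334765744 [ 0.57  0.17  1.93 -0.    1.04  0.56]
-0.19232154973132587 [-0.31  0.03  2.08 -0.    1.02  1.46]
-0.19232154973132587 [ 0.57  0.17  1.93 -0.    1.04  2.33]
2.949271103858467 [-0.31  0.03  2.08 -0.    1.02 -1.69]
2.949271103858467 [ 0.57  0.17  1.93 -0.    1.04 -0.81]
2.45 [-0.46  0.06  2.01 -0.    1.06  2.67]
4.4833 [ 0.48  0.25  1.8  -0.    1.1   2.25]
```

View pics/chuck.png

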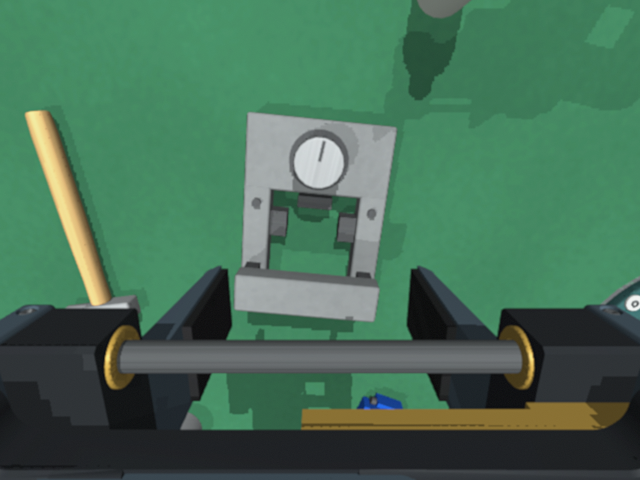

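View pics/rod.png

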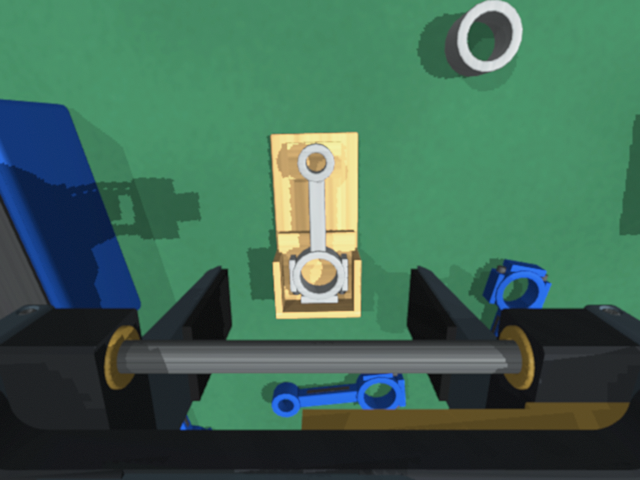

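The chuck view has the white sleeve disc at about (319,162) and the housing's back corners at (248,113) and (396,127). The open jaws are at (279,222) and (347,226), with the guard at the bottom. The rod view has the grey rod in the cradle, with the big end at (319,274) and the small end at (316,161). I'll refine both numerically.

```bash
python3 - <<'E'
from h import *
def ellipse(im,c,r,lo):
    m=np.zeros(im.shape[:2],np.uint8); cv2.circle(m,c,r,255,-1)
    hsv=cv2.cvtColor(im,cv2.COLOR_BGR2HSV); k=((hsv[...,2]>lo)&(hsv[...,1]<50)).astype(np.uint8)*255&m
    cs=max(cv2.findContours(k,cv2.RETR_EXTERNAL,cv2.CHAIN_APPROX_NONE)[0],key=cv2.contourArea)
    return cv2.minEnclosingCircle(cs),cv2.fitEllipse(cs)
im=cv2.imread("pics/chuck.png");T=np.load("pics/chuck.npy")
e=ellipse(im,(319,162),34,185);print(e); s=ray("wrist",e[1][0],.076,T)[0];print("sleeve",s)
hsv=cv2.cvtColor(im,cv2.COLOR_BGR2HSV); g=((hsv[...,1]<45)&(hsv[...,2]>60)).astype(np.uint8)
L=[];R=[]
for v in range(135,255,3):
    u=np.where(g[v,225:410])[0]+225; L.append((u[0],v));R.append((u[-1],v))
back=[]
for u in range(258,390,3):
    v=np.where(g[95:200,u])[0]+95; back.append((u,v[0]))
ang=[]
fits=[]
for n,p in(("L",L),("R",R),("back",back)):
    P=ray("wrist",p,.036,T)[:,:2].astype(np.float32); f=cv2.fitLine(P,cv2.DIST_HUBER,0,.001,.001).ravel(); fits.append(f)
    dev=np.abs((P-f[2:])@[-f[1],f[0]]); print(n,np.arctan2(f[1],f[0]),f[2:],"dev",np.median(dev))
cor=ray("wrist",[(248,113),(396,127)],.036,T);print(cor, np.linalg.norm(cor[0]-cor[1]))
im=cv2.imread("pics/rod.png");T=np.load("pics/rod.npy")
for n,c,r,lo in(("small",(316,161),24,130),):
    e=ellipse(im,c,r,lo);print(n,e,ray("wrist",e[0][0],.046,T))
hsv=cv2.cvtColor(im,cv2.COLOR_BGR2HSV); k=((hsv[...,1]<50)&(hsv[...,2]>120)).astype(np.uint8)*255; k[:,:270]=0;k[:,365:]=0;k[320:]=0
# bores: holes in rod mask
cs,h=cv2.findContours(k,cv2.RETR_CCOMP,cv2.CHAIN_APPROX_NONE)
for c,hh in zip(cs,h[0]):
    if hh[3]>=0 and cv2.contourArea(c)>60: print("hole",cv2.contourArea(c),cv2.fitEllipse(c),cv2.boundingRect(c))
hc=cv2.HoughCircles(cv2.medianBlur(cv2.cvtColor(im,cv2.COLOR_BGR2GRAY),3)[130:310,270:370],cv2.HOUGH_GRADIENT,1,30,param1=120,param2=15,minRadius=8,maxRadius=32)
print(hc[0]+[270,130,0])
print(ray("wrist",[(319,274),(316,161)],.046,T))
cv2.imwrite("pics/zoom.png",np.hstack([cv2.resize(im[120:330,250:380],None,fx=2.8,fy=2.8),cv2.resize(cv2.imread("pics/chuck.png")[100:310,230:400],(420,588))[:588]]))
E
```

```text
(((318.4002685546875, 162.14678955078125), 24.78768539428711), ((318.4417419433594, 162.162353515625), (47.472373962402344, 48.77833938598633), 2.947183609008789))
sleeve [ 0.49725923 -0.27205646  0.076     ]
L 1.4812603 [ 0.5795103  -0.23561375] dev 0.00026459474
R 1.4792286 [ 0.42179817 -0.23262942] dev 0.00028626196
back -0.09061468 [ 0.4932545  -0.31233293] dev 0.00024271334
[[ 0.57127105 -0.3182235   0.036     ]
 [ 0.41570087 -0.30543582  0.036     ]] 0.15609485700345263
small (((315.6235046386719, 164.2410430908203), 20.762470245361328), ((315.54974365234375, 163.4458465576172), (35.284358978271484, 40.36845016479492), 179.51162719726562)) [[0.61449984 0.31804951 0.046     ]]
hole 1037.0 ((318.5987548828125, 275.43170166015625), (35.267799377441406, 37.55014419555664), 100.52305603027344) (300, 258, 39, 36)
hole 347.5 ((315.7581481933594, 162.4386749267578), (20.69493865966797, 21.54486083984375), 153.94154357910156) (305, 152, 22, 22)
[[319.5        283.5         31.39999962]
 [296.5        161.5         20.70000076]
 [291.5        245.5         15.60000038]
 [342.5        239.5         14.89999962]
 [326.5        170.5         12.19999981]]
[[0.49061933 0.33880376 0.046     ]
 [0.61773324 0.31699726 0.046     ]]
```

View pics/zoom.png

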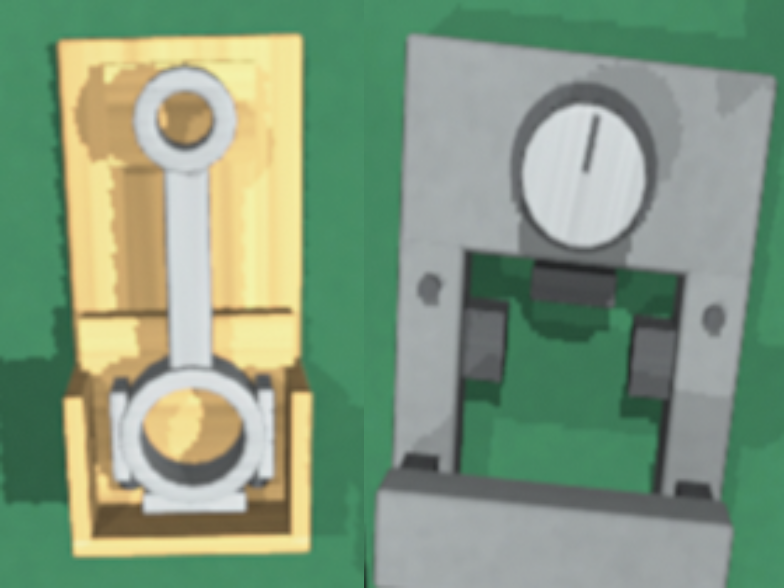

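The crop confirms that the target is the plain grey rod in the wooden cradle, with sleeve, open jaws and end stop as described. The lane yaw is about -1.661, and the nest is 78 mm before the sleeve. Next: grasp, lift and place.

```bash
cat >> h.py <<'E'
LY=-1.6613; D=np.array([np.cos(LY),np.sin(LY)]); SL=np.array([.4973,-.2721]); NEST=SL-.078*D
E
python3 - <<'E'
from h import *
T=np.load("pics/rod.npy")
b,s=ray("wrist",[(318.6,275.2),(315.76,162.4)],.046,T)[:,:2]
ry=np.arctan2(*(s-b)[::-1]); u=(s-b)/np.linalg.norm(s-b); m=(b+s)/2; b=m-.065*u
g=b+.052*u; print(b,s,ry,g)
manip.open_gripper()
manip.reach([*g,.12],down(ry)); manip.move_straight([*g,.015],v=.1)
manip.gripper_close(40); st=manip.state(); print(st["finger_gap"],st["grip_force"],st["contact_force"])
manip.move_straight([*g,.16],v=.12); st=manip.state(); print(st["finger_gap"],st["grip_force"],st["contact_force"],st["clock"])
p=NEST-.208*D; print("nest",NEST,"place",p)
manip.reach([*p,.12],down(LY)); im,_=snap("carry")
# grasp was at z .015 with rod underside .020
manip.move_straight([*p,.012],v=.12); print(manip.state()["contact_force"])
for z in np.arange(.010,-.0061,-.002):
    if abs(manip.state()["contact_force"][2]-st["contact_force"][2])>4 or z<.001: break
    manip.move_straight([*p,z],v=.03); print(z,manip.state()["contact_force"][2])
E
```

```text
[0.48874703 0.33963518] [0.61635441 0.31753151] -0.17151435992855196 [0.53998405 0.3307601 ]
0.9771625115347305 39.999688267707825 [ 0.14222142 10.36223692  3.67464298]
0.0021717989817638186 0.0 [ 0.39826114 -0.54336329  1.09329081] 8.1583
nest [ 0.50434965 -0.19441923] place [0.52314873 0.0127295 ]
[ 0.43445556 -0.89132978  0.15784664]
0.01 0.2367093250989598
0.008 1.0984505416800072
0.006 0.968629627174263
0.004 0.7126850668485583
0.002 -0.730390008597334
```

The fingers stopped on the big-end pad of the cradle. It is nearly as wide as the gripper opening and, from the crop, reaches x≈47 mm. I'll look again and grasp higher, just above that pad.

```bash
cat >> h.py <<'E'
def holes(im,box):
    "centres of the two bores of the grey rod inside box (u0,v0,u1,v1), largest first"
    hsv=cv2.cvtColor(im,cv2.COLOR_BGR2HSV); k=((hsv[...,1]<50)&(hsv[...,2]>120)).astype(np.uint8)*255
    m=np.zeros_like(k); m[box[1]:box[3],box[0]:box[2]]=255; k&=m
    cs,h=cv2.findContours(k,cv2.RETR_CCOMP,cv2.CHAIN_APPROX_NONE)
    H=sorted([c for c,x in zip(cs,h[0]) if x[3]>=0 and cv2.contourArea(c)>60],key=cv2.contourArea)[::-1]
    return [cv2.fitEllipse(c)[0] for c in H[:2]]
def rodpose(im,T,box,z):
    b,s=ray("wrist",holes(im,box),z,T)[:,:2]; n=np.linalg.norm(s-b); u=(s-b)/n
    return (b+s)/2-.065*u,u,np.arctan2(u[1],u[0]),n
E
python3 - <<'E'
from h import *
p=manip.state()["eef_pos"]; manip.move_straight([p[0],p[1],.12],v=.2); manip.open_gripper()
T=np.load("pics/rod.npy"); manip.reach(T[:3,3],Ro.from_matrix(T[:3,:3]).as_rotvec())
im,T=snap("rod2"); print(rodpose(im,T,(270,130,365,312),.046),manip.state()["clock"])
E
```

```text
(array([0.488584 , 0.3397546]), array([ 0.98536438, -0.17046126]), np.float64(-0.17129775776897535), np.float64(0.129270372409729)) 21.4667
```

View pics/rod2.png

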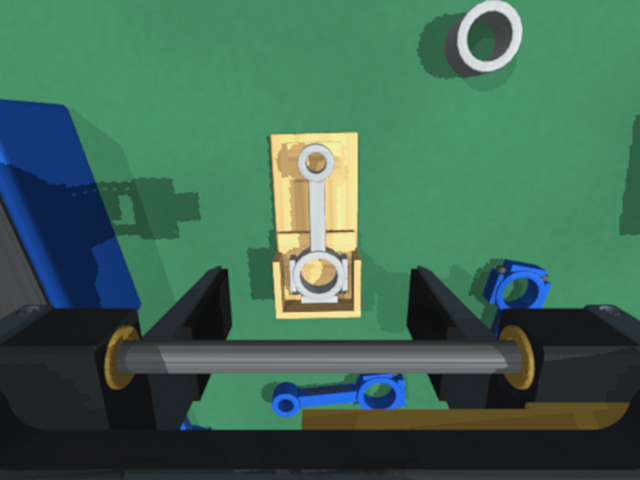

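The rod has not moved: it is still in the cradle, with the big end at (319,274) and the small end at (316,161). I'm regrasping at x=57 mm, above the pad.

```bash
python3 - <<'E'
from h import *
b=np.array([.48865,.3397]);ry=-.1714;u=np.array([np.cos(ry),np.sin(ry)]); g=b+.057*u
manip.reach([*g,.075],down(ry)); manip.move_straight([*g,.0235],v=.12)
manip.gripper_close(45); st=manip.state(); print(st["finger_gap"],st["grip_force"],st["contact_force"],st["clock"])
if not .1<st["finger_gap"]<.35: raise SystemExit("bad grip")
manip.move_straight([*g,.11],v=.15); st=manip.state(); print(st["finger_gap"],st["grip_force"],st["contact_force"],st["clock"])
p=NEST-.203*D-.0*D   # rod_small at -130 mm
manip.reach([*p,.07],down(LY)); manip.move_straight([*p,.0045],v=.12); print(manip.state()["contact_force"],manip.state()["clock"])
E
```

```text
0.19771023488099415 44.99947428703308 [-0.72482838  0.24920258 -0.13402709] 23.9667
0.19193548602315566 44.997875690460205 [-0.12104035 -0.55095185 -7.47272446] 24.6917Traceback (most recent call last):
  File "<stdin>", line 8, in <module>
plant.PlanningError: the arm cannot take that pose within its joint ranges
```

```bash
python3 - <<'E'
from h import *
s=manip.state(); print(s["clock"],s["qpos"].round(3),s["eef_pos"])
for a in(.203,.206,.21,.22,.235):
  p=NEST-a*D
  for z in(.004,.07,.12):
    for dy in (0,.03,.06):
      q=manip.inverse_kinematics([*p,z],down(LY+dy)); print(a,z,dy,None if q is None else np.round(q,2))
E
```

```text
24.6917 [ 0.508  0.419  1.905 -0.     0.819  2.25 ] [0.54418582 0.32959726 0.10912823]
0.203 0.004 0 None
0.203 0.004 0.03 None
0.203 0.004 0.06 None
0.203 0.07 0 None
0.203 0.07 0.03 None
0.203 0.07 0.06 None
0.203 0.12 0 None
0.203 0.12 0.03 None
0.203 0.12 0.06 None
0.206 0.004 0 [-0.02  0.46  2.14  0.    0.54 -3.08]
0.206 0.004 0.03 None
0.206 0.004 0.06 None
0.206 0.07 0 [-0.02  0.33  2.14  0.    0.67 -3.08]
0.206 0.07 0.03 None
0.206 0.07 0.06 None
0.206 0.12 0 [-0.02  0.24  2.13  0.    0.77 -3.08]
0.206 0.12 0.03 None
0.206 0.12 0.06 None
0.21 0.004 0 [-0.02  0.46  2.13  0.    0.54 -3.07]
0.21 0.004 0.03 None
0.21 0.004 0.06 None
0.21 0.07 0 [-0.02  0.34  2.14  0.    0.67 -3.07]
0.21 0.07 0.03 None
0.21 0.07 0.06 None
0.21 0.12 0 [-0.02  0.25  2.13  0.    0.77 -3.07]
0.21 0.12 0.03 None
0.21 0.12 0.06 None
0.22 0.004 0 [ 0.    0.46  2.13  0.    0.55 -3.05]
0.22 0.004 0.03 None
0.22 0.004 0.06 None
0.22 0.07 0 [ 0.    0.34  2.14  0.    0.67 -3.05]
0.22 0.07 0.03 None
0.22 0.07 0.06 None
0.22 0.12 0 [ 0.    0.25  2.13  0.    0.77 -3.05]
0.22 0.12 0.03 None
0.22 0.12 0.06 None
0.235 0.004 0 [ 0.03  0.47  2.13  0.    0.55 -3.02]
0.235 0.004 0.03 [ 0.03  0.47  2.13 -0.    0.55 -3.05]
0.235 0.004 0.06 None
0.235 0.07 0 [ 0.03  0.34  2.13  0.    0.67 -3.02]
0.235 0.07 0.03 [ 0.03  0.34  2.13 -0.    0.67 -3.05]
0.235 0.07 0.06 None
0.235 0.12 0 [ 0.03  0.25  2.12  0.    0.77 -3.02]
0.235 0.12 0.03 [ 0.03  0.25  2.12 -0.    0.77 -3.05]
0.235 0.12 0.06 None
```

```bash
python3 - <<'E'
from h import *
p=NEST-.212*D
manip.reach([*p,.05],down(LY)); print(manip.state()["clock"])
manip.move_straight([*p,.0045],v=.1); s=manip.state();print(s["contact_force"],s["clock"],s["finger_gap"])
manip.open_gripper(); manip.pause(.25)
manip.move_straight([*p,.25],v=.25)
im,T=snap("placed"); print(manip.state()["clock"])
try:
    b,u,y,n=rodpose(im,T,(250,100,390,335),.026); print(b,u,y,n); q=b-NEST; print("lane x,y of big",q@D,q@[-D[1],D[0]], "dyaw",y-LY)
except Exception as e: print(e)
E
```

```text
29.0667
[-1.23867166  0.80259359 -6.16493663] 29.675 0.193472299463152
32.2833
[0.5297282  0.07321405] [-0.08917214 -0.99601623] -1.6600870736283497 0.12787261204716097
lane x,y of big -0.26883166366245714 0.0010859401331945763 dyaw 0.0012129263716502692
```

View pics/placed.png

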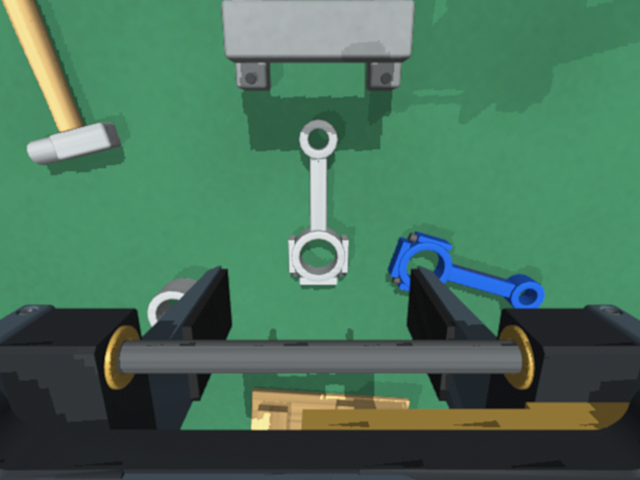

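The rod lies straight, aligned with the lane (0.1°, 1 mm off) and short of the guard, with bores at (318,255) and (318,138). The blue look-alike at (420,260) stays clear. Next I push, with the gripper turned by half a turn.

```bash
cat >> h.py <<'E'
N=np.array([-D[1],D[0]])
def L(x,y,z): return [*(NEST+x*D+y*N),z]
E
python3 - <<'E'
from h import *
f=lambda: manip.state()["contact_force"]
manip.gripper_close(20)
manip.reach(L(-.345,.001,.06),down(LY+np.pi)); print(manip.state()["clock"],manip.state()["qpos"].round(2))
manip.move_straight(L(-.345,.001,.007),v=.12); f0=f()
manip.move_straight(L(-.186,0,.007),v=.09); print((f()-f0)[:2]@D,manip.state()["clock"])
for x in np.arange(-.184,-.171,.002):
    manip.move_straight(L(x,0,.007),v=.03); F=(f()-f0)[:2]; print(round(x,4),F@D,F@N)
    if F@D<-12: break
print(manip.state()["clock"]); manip.pause(.1)
cv2.imwrite("pics/top_push.png",manip.get_image("top")[190:300,330:490].repeat(4,0).repeat(4,1))
E
```

```text
36.4917 [0.23 0.39 2.07 0.   0.67 0.32]
1.2433872580153924 39.0
-0.184 -0.15897463002359008 0.5002117667422027
-0.182 -26.263737255744402 0.33006136708445555
39.5
```

View pics/top_push.png

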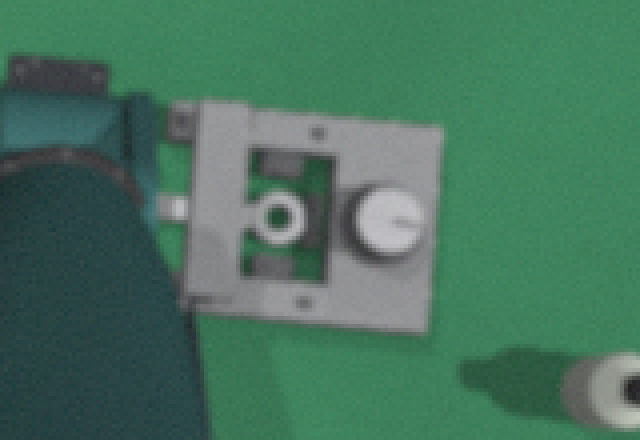

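The small end sits at (280,218) in the crop, against the stop and between the open jaws, and the push force jumped to 26 N at the expected place. Now the sleeve.

```bash
python3 - <<'E'
from h import *
st=manip.state
manip.move_straight(L(-.215,0,.007),v=.1); manip.move_straight(L(-.215,0,.16),v=.3); manip.open_gripper()
manip.reach(L(.078,0,.16),down(.9)); manip.move_straight(L(.078,0,.048),v=.15)
manip.gripper_close(60); s=st(); print(s["finger_gap"],s["grip_force"],s["torque"],s["clock"])
t0=s["torque"][2]; q=np.array(s["qpos"]); q0=q[5]
for d in (.85,1.0,1.07,1.14,1.2,1.26):
    q[5]=q0+d; manip.goto_joints(q); s=st(); print(d,s["torque"][2]-t0,s["qpos"][5]-q0,np.linalg.norm(s["contact_force"]),s["clock"])
    if abs(s["torque"][2]-t0)>.75: break
E
```

```text
0.5384225640507837 60.002737641334534 [0.81231951 1.02026345 0.03009005] 44.9333
0.85 -0.16180818365028896 0.8502260230484352 19.914976785764573 45.7583
1.0 -0.17993349026545105 1.0010462263435587 21.69910675238844 46.025
1.07 0.36277235124849977 1.070070926968422 24.018198883946237 46.275
1.14 1.4215075360461529 1.138978181294182 24.64743024710153 46.525
```

```bash
python3 - <<'E'
from h import *
manip.open_gripper(); manip.pause(.2)
manip.move_straight(L(.078,0,.20),v=.25)
q=np.array(manip.state()["qpos"]); q[0]-=.6; manip.goto_joints(q)
cv2.imwrite("pics/end.png",cv2.resize(manip.get_image("top")[190:300,330:490],None,fx=4.5,fy=4.5,interpolation=cv2.INTER_CUBIC)); print(manip.state()["clock"])
E
```

```text
49.5833
```

View pics/end.png

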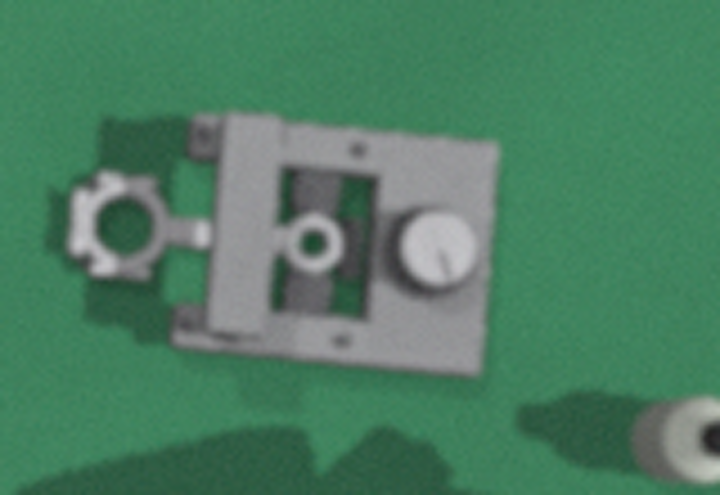

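Both jaws now touch the small end at (313,242). The sleeve mark reads about 1.19 rad from the lane direction, the rod lies straight, and the robot is clear.

```bash
python3 -c "
from plant import manip
print(manip.finish_job())"
```

```text
the job is handed in; nothing more can be done
None
```

I handed the job in at about 50 s of the 58 s limit: the rod is home against the end stop with both jaws closed on its small end and the sleeve at about 1.19 rad; the first grasp closed on the cradle and was redone, and no verdict came back.

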